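# Let the large dryer ball out of its dispenser

### The job

Two dryer-ball dispensers stand on the laundry table, each with a ball held behind a gate. On the one with the large ball, press the paddle down with the fingers so that the gate at the other end lifts, keep it down until the ball has rolled to the low end of the chute, then let go so that the gate drops shut behind it. Do not touch either ball, do not operate the other dispenser, and leave everything else on the table where it is.

Things in the scene. Friction and masses are not known exactly. Their poses are not given: they have to be found in the camera images.
- dispenser_a: dispenser with the large ball, fixed (all sizes in mm); both look the same. Base plate 435 x 100. Origin: on the table below the rocker's pivot; z up; x runs downhill along the chute, 62 wide, sloping 10 degrees from x = -62 (high, robot side) to an end wall at x = +250 (low pick-up end). Pivot at height 130 between two posts 146 high at x = 0, y = +-40. Gate across the chute at x = +150 (plate 30 wide on a stem)
- dispenser_b: dispenser with the small ball, fixed (all sizes in mm); both look the same. Base plate 435 x 100. Origin: on the table below the rocker's pivot; z up; x runs downhill along the chute, 62 wide, sloping 10 degrees from x = -62 (high, robot side) to an end wall at x = +250 (low pick-up end). Pivot at height 130 between two posts 146 high at x = 0, y = +-40. Gate across the chute at x = +150 (plate 30 wide on a stem)
- paddle_a (a point): centre of the top of the press paddle on the rocker of the large-ball dispenser: black rubber square 34 x 34 mm, at x = -130 of the dispenser, 136 above the table at rest (level); swings on a 130 radius about the pivot, down by 46 at full travel. Only the base plate (6 thick) lies below it. Pressing takes about 1.5 to 2.5 N
- paddle_b (a point): centre of the top of the press paddle on the rocker of the small-ball dispenser: black rubber square 34 x 34 mm, at x = -130 of the dispenser, 136 above the table at rest (level); swings on a 130 radius about the pivot, down by 46 at full travel. Only the base plate (6 thick) lies below it. Pressing takes about 1.5 to 2.5 N
- rocker_a (a joint): rocker of the large-ball dispenser, rad: 0 = paddle level and gate down (shut), 0.36 = paddle fully down against its stop and gate fully up. Springs back to 0 when let go. The large ball passes under the gate from about 0.26, the small one sooner
- rocker_b (a joint): rocker of the small-ball dispenser, rad: 0 = paddle level and gate down (shut), 0.36 = paddle fully down against its stop and gate fully up. Springs back to 0 when let go. The large ball passes under the gate from about 0.26, the small one sooner
- ball_large_center (a point): centre of the large dryer ball, blue plastic, 54 mm diameter, loose, resting in its chute against the uphill side of the gate; when the gate is up it rolls down to the end wall in about a second
- ball_small_center (a point): centre of the small dryer ball, blue plastic, 36 mm diameter, loose, resting in its chute against the uphill side of the gate; when the gate is up it rolls down to the end wall in about a second
- ball_large: the large ball itself; its origin is a point on its skin that turns as it rolls (use ball_large_center for its position)
- ball_small: the small ball itself; its origin is a point on its skin that turns as it rolls (use ball_small_center)
- stain_bottle: bystander, loose (mm): small white bottle, 36 dia x 95 tall, stands between the dispensers; origin at its underside
- softener_jar: bystander, loose (mm): grey lidded jar, 48 dia x 70 tall, stands between the dispensers; origin at its underside
- dosing_cup: bystander, loose (mm): open white cup, 60 dia x 50 tall, nearest the robot; origin at its underside
- lint_brush: bystander, loose (mm): brush lying flat at the left side
- spray_can: bystander, loose (mm): steel can, 52 dia x 130 tall, at the left side; origin at its underside
- soap_bar: bystander, loose (mm): white bar, 80 x 50 x 28, at the right side; origin at its underside
- soap_carton: bystander, loose (mm): cardboard box, 60 x 90 x 110 tall, at the right side; origin at its underside
Things that resemble listed ones, but are neither listed nor needed, are in the scene too. What is shaped like the ball_large but orange is not meant.

How it is judged:
On the way, in this order (a step that is already met when the one before it is completed fails the run):
1. the paddle of the large-ball dispenser is pressed by the fingers and its gate starts to lift (value of joint rocker_a above 0.08 rad and contact force between the fingers and dispenser_a above 0.3 N and horizontal distance between the grasp point and paddle_a below 0.045 m), for 0.05 s.
2. the large ball has rolled to the pick-up end (x of ball_large_center in the frame of dispenser_a between 0.195 and 0.255 m and y of ball_large_center in the frame of dispenser_a between -0.035 and 0.035 m and z of ball_large_center in the frame of dispenser_a below 0.07 m), for 0.1 s.
At the end, for the whole second after the job is handed in: the large ball rests at the low end of its chute (its centre 195 mm or more along the chute from the pivot, inside the walls), that rocker is back within 0.04 rad of shut, the small ball is still behind its shut gate (all of step 2 and x of ball_small_center in the frame of dispenser_b between 0.08 and 0.145 m and y of ball_small_center in the frame of dispenser_b between -0.035 and 0.035 m and value of joint each of rocker_a, rocker_b below 0.04 rad and linear speed of each of ball_large, ball_small below 0.05 m/s); the robot touches nothing.
It fails at once if the other dispenser is operated (rocker past 0.1 rad) (value of joint rocker_b above 0.1 rad).
It fails at once if a ball is touched by the robot (contact force between any of the fingers, the arm and ball_large above 0.2 N or contact force between any of the fingers, the arm and ball_small above 0.2 N).
It fails at once if a ball is lifted out of its chute (z of ball_large_center in the frame of dispenser_a above 0.1 m or z of ball_small_center in the frame of dispenser_b above 0.1 m).
It fails at once if a bystander is moved by more than 25 mm, or lifted (distance of any of stain_bottle, softener_jar, dosing_cup, lint_brush, spray_can, soap_bar, soap_carton from where it was at the start of the episode above 0.025 m).
It also fails if it takes over 40 s, if anything falls off the work surface, if the arm or the gripper's body presses on something with over 40 N, if the wrist force passes 120 N, or if a joint passes its speed limit or range.

### The arm

A 6-joint arm with a two-finger parallel gripper is mounted at the origin on the work surface. World frame = base frame: x ahead of the robot, y to its left, z up, the work surface at z = 0. Lengths are in m, angles in rad, forces in N, time in s.
With the tool pointing down it reaches from about 0.375 to 0.975 m from the base axis. Payload 3.8 kg.
Tool frame: the origin (TCP) lies midway between the tips of the shut fingers; the grasp point (between the pads) lies 19 mm behind it; z points along the fingers, y is the line along which they close (so a half turn about z gives the same grasp; the last joint's range is limited). The gripper opens to 85 mm and grips with 20 to 120 N. Pads are 22 mm wide; open, the fingers measure 114 mm over their backs; the gripper's body (76 mm by 85 mm) begins 54 mm behind the grasp point. The pads swing forward as they close: fully open they stand 13 mm farther back than shut.
Start: joints at [-1.324, 0.264, 1.604, -0, 1.274, -0.037], TCP at [0.189, -0.648, 0.231] pointing down, gripper open.
Joint ranges: [-2.63, 2.63], [-0.94, 2.18], [0.31, 2.57], [-1.31, 4.45], [0, 2.66], [-2.55, 2.55]. Speed limits (rad/s): [2.57, 2.57, 3.14, 3.14, 3.14, 3.14].

### API

Orientations are given as a rotation vector (axis times angle).
In Python, from workcell import bot, imaging gives the robot as it stands.
- The arm moves only by the tool step_arm, never from a script. Its argument "series" is a list of rows, each an object of numbers: "grip": the closure, from -1 (fully open) to 1 (shut); "x", "y", "z": the shift along the tool's x, y, z normalised to -1 to 1, where 1 is 500 mm; "ax", "ay", "az": the turn, a rotation vector about the tool's x, y, z normalised to -1 to 1, where 1 is 30 degrees. A call has 1 to 12 rows; each row is the pose to reach, as a shift and turn from the pose commanded when the call began, along the tool's axes at that moment; what a row does not reach only later rows make up. A row lasts 1/10 s, in which the tool goes at most 50 mm and 8.59 degrees, less where a joint would pass 70% of its speed; a pose out of reach is approached as far as the arm can. A call with a number of a shift or a turn outside -1 to 1 is refused whole. A call with a gripper value outside its range is refused whole. The fingers move at their own pace and stop on an object; "force" is the grip in N (left out, the last holds). Time passes only in rows, so rows that repeat a pose let the fingers close. It gives the time, the measured TCP pose, the force, the opening and the grip force at its end, in the units of the state.
- bot.read_state(): the state, without advancing time (a new reading comes with each control period).
- imaging.read_camera(name): name is "side" or "top" or "wrist"; returns a dict with "img" (480x640x3 uint8, red, green, blue), "fx", "fy", "cx", "cy" (pixels), "R" (3x3) and "t" (3): a world point X has camera coordinates R X + t. Camera axes: x right, y down, z forward; pixel columns grow to the right and rows downward; lengths in m; the calibration is good to about 2 mm. A picture is of the moment at which its call begins. There is no depth.
- bot.finish_job(): hands the job in; it is judged then, once.
The state is a dict: "time": time; "q": joint angles; "joint_vel": joint speeds; "joint_torque": joint torques, N m; "tool_pos": TCP position; "tcp_rot": TCP orientation; "wrist_force": force on the tool from outside, world axes, zero at the start; "torque": the same for the moment, N m; "width": opening from 0.0 (shut) to 1.0 (fully open); "grip_force": force on a finger pad.
Only numpy, scipy, OpenCV 4.12 (cv2) and the standard library are available. Lean on these libraries where they do the work, as an engineer would, in place of code of your own. Each camera call takes 0.05 s, during which the arm holds its last target. There are 200 camera calls.

## Working session

There is one attempt and no reset: what is moved stays moved. The work goes in short steps, Python scripts to look and compute and a tool call to move; the robot and the scene stay as the last step left them, time stands still between calls to the robot, and variables do not carry over. Pictures are saved under pics/ and viewed, at most 10 in all, crops included, and the job is handed in when it is done.

Besides the shell and the picture viewer there is one more tool, called as name([rows], argument=value, ...), one row to a line, values as JSON. step_arm: Moves the arm, as the interface text tells. Scaled input: -1 to 1 covers 500 mm each way for a shift and 30 degrees each way for a turn. Its arguments: {"type":"object","properties":{"series":{"type":"array","items":{"type":"object","properties":{"grip":{"type":"number"},"x":{"type":"number","minimum":-1,"maximum":1},"y":{"type":"number","minimum":-1,"maximum":1},"z":{"type":"number","minimum":-1,"maximum":1},"ax":{"type":"number","minimum":-1,"maximum":1},"ay":{"type":"number","minimum":-1,"maximum":1},"az":{"type":"number","minimum":-1,"maximum":1}}}},"force":{"type":"number"}},"required":["series"]}

```bash
mkdir -p pics; python3 - <<'E'
from workcell import bot, imaging
import cv2
for n in("top","side"):
    c=imaging.read_camera(n); cv2.imwrite(f"pics/{n}0.png",c["img"][:,:,::-1])
    print(n,c["fx"],c["cx"],c["cy"],c["R"],c["t"])
s=bot.read_state();print(s["time"],s["tool_pos"],s["tcp_rot"])
E
```

```text
top 589.7924047453056 313.72197461028986 247.20090764973938 [[ 0.00507966 -0.99996818 -0.00615184]
 [-0.99668127 -0.00456296 -0.08127495]
 [ 0.08124429  0.00654427 -0.99667273]] [-0.01919917  0.58789554  1.38997259]
side 447.2903204724946 326.17762796412325 235.6979140277135 [[-0.80788885 -0.58927526  0.00838317]
 [-0.37045644  0.49672525 -0.78487327]
 [ 0.45834227 -0.63719596 -0.61959961]] [0.44853372 0.31969791 0.82264201]
0.1 [ 0.18883286 -0.64733062  0.23006132] [-3.10795881e+00 -4.43983577e-01  3.52615439e-04]
```

View pics/top0.png

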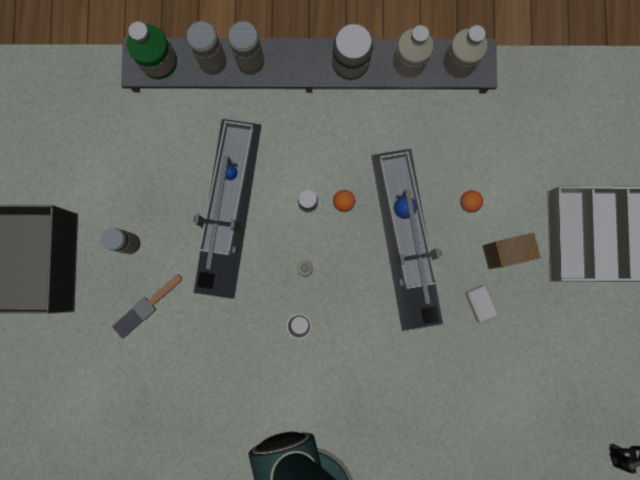

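View pics/side0.png

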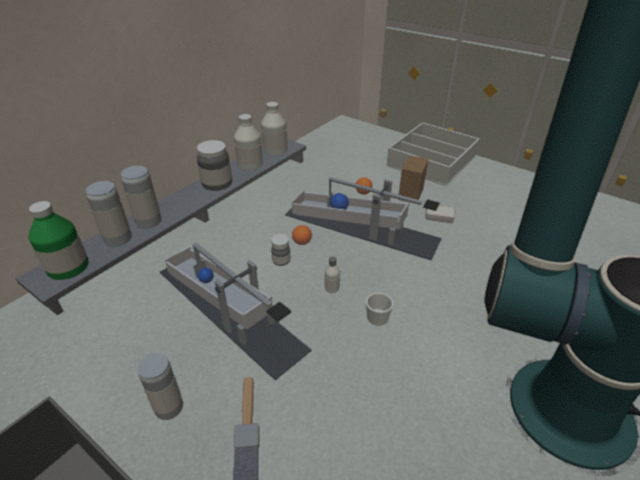

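The candidates in the top view are the blue balls at (404,207), which is larger, and (231,172), which is smaller. The orange balls at (344,201) and (472,201) are decoys. The large blue ball's dispenser is the right one, with its paddle at about (430,315) in top and (432,204) in side. I'll check this in a crop.

```bash
cat > h.py <<'E'
import numpy as np
from workcell import bot, imaging
from scipy.spatial.transform import Rotation as Ro
def ray(c,u,v,z):
    R,t=np.array(c["R"]),np.array(c["t"]); o=-R.T@t
    d=R.T@np.array([(u-c["cx"])/c["fx"],(v-c["cy"])/c["fy"],1]); return o+d*(z-o[2])/d[2]
def proj(c,X):
    p=np.array(c["R"])@X+c["t"]; return c["fx"]*p[0]/p[2]+c["cx"],c["fy"]*p[1]/p[2]+c["cy"]
E
python3 - <<'E'
from h import *
import cv2
c=imaging.read_camera("top"); s=imaging.read_camera("side")
cv2.imwrite("pics/crop.png",cv2.resize(c["img"][140:340,340:480,::-1],None,fx=3,fy=3,interpolation=cv2.INTER_CUBIC)[:600])
P=ray(c,430,315,.136); print("paddle",P,proj(s,P),np.hypot(*P[:2]))
B=[ray(c,u,v,.006) for u,v in((373,154),(411,150),(441,324),(403,329))]; B=np.array(B);print(B)
print(np.linalg.norm(B-np.roll(B,1,0),axis=1))
d=B[:2].mean(0)-B[2:].mean(0);d/=np.linalg.norm(d);print("yaw deg",np.degrees(np.arctan2(d[1],d[0])))
pv=P+.130*d;print("pivot",pv,proj(c,np.r_[pv[:2],.130]))
for z,uv in((.068,(404,207)),(.06,(231,172))): print("ball",ray(c,*uv,z))
st=bot.read_state();print(Ro.from_rotvec(st["tcp_rot"]).as_matrix().round(3))
E
```

```text
paddle [ 0.43148721 -0.27172424  0.136     ] (np.float64(431.49975381924867), np.float64(202.68829702866157)) 0.5099169297850535
[[ 0.81992591 -0.16076606  0.006     ]
 [ 0.83025482 -0.2541482   0.006     ]
 [ 0.40599179 -0.3225142   0.006     ]
 [ 0.393597   -0.23135307  0.006     ]]
[0.43213293 0.09395163 0.429736   0.09199991]
yaw deg 9.27790690429136
pivot [ 0.55978654 -0.25076522  0.136     ] (np.float64(419.35914697248506), np.float64(256.4916871779805))
ball [ 0.67944246 -0.22678127  0.068     ]
ball [0.76237883 0.1797271  0.06      ]
[[ 0.96   0.28  -0.   ]
 [ 0.28  -0.96   0.001]
 [ 0.    -0.001 -1.   ]]
```

View pics/crop.png

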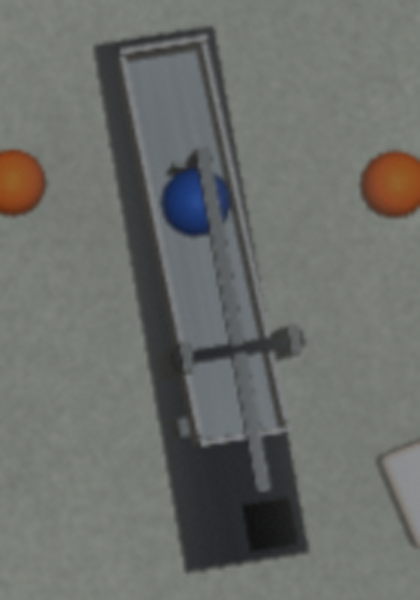

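The crop shows the large blue ball against the gate. The paddle is at crop (270,526), which is top (430,315), and the side projection agrees to within 1.5 px. The base measures 431x93 against 435x100, so it fits. I'll move above the paddle with the fingers shut.

step_arm([
  {"x":0.68,"y":-0.585,"z":0.06,"grip":1},
  {"x":0.68,"y":-0.585,"z":0.06,"grip":1},
  {"x":0.68,"y":-0.585,"z":0.06,"grip":1},
  {"x":0.68,"y":-0.585,"z":0.06,"grip":1},
  {"x":0.68,"y":-0.585,"z":0.06,"grip":1},
  {"x":0.68,"y":-0.585,"z":0.06,"grip":1},
  {"x":0.68,"y":-0.585,"z":0.06,"grip":1},
  {"x":0.68,"y":-0.585,"z":0.06,"grip":1},
  {"x":0.68,"y":-0.585,"z":0.06,"grip":1},
  {"x":0.68,"y":-0.585,"z":0.06,"grip":1},
  {"x":0.68,"y":-0.585,"z":0.06,"grip":1},
  {"x":0.68,"y":-0.585,"z":0.06,"grip":1},
])

```text
validation failed for argument at $.se...
```

step_arm([
  {"x":0.68,"y":-0.585,"z":0.06,"ax":0,"ay":0,"az":0,"grip":1},
], force=20)

```text
time: 0.3
tool_pos: [0.2139, -0.6096, 0.2276]
tcp_rot: [3.108, 0.437, -0.002]
wrist_force: [1.4, 0.7, 0.3]
width: 0.859
grip_force: 0.0
```

A row seems to need all seven fields, so I'll continue that way.

step_arm([
  {"x":0.604,"y":-0.52,"z":0.053,"ax":0,"ay":0,"az":0,"grip":1},
  {"x":0.604,"y":-0.52,"z":0.053,"ax":0,"ay":0,"az":0,"grip":1},
  {"x":0.604,"y":-0.52,"z":0.053,"ax":0,"ay":0,"az":0,"grip":1},
  {"x":0.604,"y":-0.52,"z":0.053,"ax":0,"ay":0,"az":0,"grip":1},
  {"x":0.604,"y":-0.52,"z":0.053,"ax":0,"ay":0,"az":0,"grip":1},
  {"x":0.604,"y":-0.52,"z":0.053,"ax":0,"ay":0,"az":0,"grip":1},
  {"x":0.604,"y":-0.52,"z":0.053,"ax":0,"ay":0,"az":0,"grip":1},
  {"x":0.604,"y":-0.52,"z":0.053,"ax":0,"ay":0,"az":0,"grip":1},
  {"x":0.604,"y":-0.52,"z":0.053,"ax":0,"ay":0,"az":0,"grip":1},
  {"x":0.604,"y":-0.52,"z":0.053,"ax":0,"ay":0,"az":0,"grip":1},
  {"x":0.604,"y":-0.52,"z":0.053,"ax":0,"ay":0,"az":0,"grip":1},
], force=20)

```text
time: 1.4
tool_pos: [0.433, -0.2727, 0.2015]
tcp_rot: [3.11, 0.444, -0.001]
wrist_force: [0.0, 0.1, 0.7]
width: -0.002
grip_force: 0.0
```

```bash
python3 - <<'E'
from h import *
import cv2
w=imaging.read_camera("wrist")
cv2.imwrite("pics/w1.png",w["img"][:,:,::-1])
s=bot.read_state();R=Ro.from_rotvec(s["tcp_rot"]).as_matrix();p=np.array(s["tool_pos"]);print(s["time"],p,s["width"],R.round(3))
d=np.array([.432,-.272,.155])-p;print("tool shift norm",R.T@d/.5)
print("paddle in wrist",proj(w,np.array([.4315,-.2717,.136])),"tcp",proj(w,p))
E
```

```text
1.45 [ 0.43279709 -0.27311678  0.20152684] 0.0004690852752320452 [[ 0.96   0.279 -0.   ]
 [ 0.279 -0.96  -0.   ]
 [-0.     0.    -1.   ]]
tool shift norm [-0.00088461 -0.00263031  0.09305275]
paddle in wrist (np.float64(311.7150804096506), np.float64(257.02814445827823)) tcp (np.float64(315.1216409910315), np.float64(312.9469267034323))
```

View pics/w1.png

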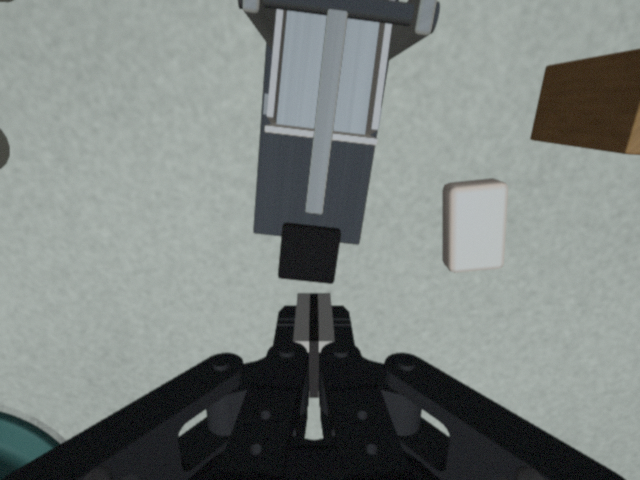

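The wrist view shows the paddle at (309,253), against a prediction of (312,257), so the error is about 2 mm. I'll press gently.

step_arm([
  {"x":0,"y":0,"z":0.06,"ax":0,"ay":0,"az":0,"grip":1},
  {"x":0,"y":0,"z":0.11,"ax":0,"ay":0,"az":0,"grip":1},
  {"x":0,"y":0,"z":0.13,"ax":0,"ay":0,"az":0,"grip":1},
  {"x":0,"y":0,"z":0.15,"ax":0,"ay":0,"az":0,"grip":1},
  {"x":0,"y":0,"z":0.17,"ax":0,"ay":0,"az":0,"grip":1},
  {"x":0,"y":0,"z":0.19,"ax":0,"ay":0,"az":0,"grip":1},
  {"x":0,"y":0,"z":0.205,"ax":0,"ay":0,"az":0,"grip":1},
  {"x":0,"y":0,"z":0.212,"ax":0,"ay":0,"az":0,"grip":1},
  {"x":0,"y":0,"z":0.212,"ax":0,"ay":0,"az":0,"grip":1},
  {"x":0,"y":0,"z":0.212,"ax":0,"ay":0,"az":0,"grip":1},
], force=20)

```text
time: 2.45
tool_pos: [0.4335, -0.2723, 0.0958]
tcp_rot: [3.109, 0.445, 0.0]
wrist_force: [0.3, -1.4, 2.5]
width: -0.001
grip_force: 1.2
```

step_arm([
  {"x":0,"y":0,"z":0,"ax":0,"ay":0,"az":0,"grip":1},
  {"x":0,"y":0,"z":0,"ax":0,"ay":0,"az":0,"grip":1},
  {"x":0,"y":0,"z":0,"ax":0,"ay":0,"az":0,"grip":1},
  {"x":0,"y":0,"z":0,"ax":0,"ay":0,"az":0,"grip":1},
  {"x":0,"y":0,"z":0,"ax":0,"ay":0,"az":0,"grip":1},
  {"x":0,"y":0,"z":0,"ax":0,"ay":0,"az":0,"grip":1},
  {"x":0,"y":0,"z":0,"ax":0,"ay":0,"az":0,"grip":1},
  {"x":0,"y":0,"z":0,"ax":0,"ay":0,"az":0,"grip":1},
], force=20)

```text
time: 3.25
tool_pos: [0.4335, -0.2721, 0.0955]
tcp_rot: [3.11, 0.444, 0.0]
wrist_force: [-0.2, -1.8, 2.0]
width: -0.0
grip_force: 1.2
```

```bash
python3 - <<'E'
from h import *
import cv2
s=imaging.read_camera("side");t=imaging.read_camera("top")
a=cv2.resize(s["img"][160:270,270:470],(800,440))[:,:,::-1];b=cv2.resize(t["img"][140:340,350:460],(242,440))[:,:,::-1]
cv2.imwrite("pics/p2.png",np.hstack([a[:,:558],b]))
E
```

```text
(no output)
```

View pics/p2.png

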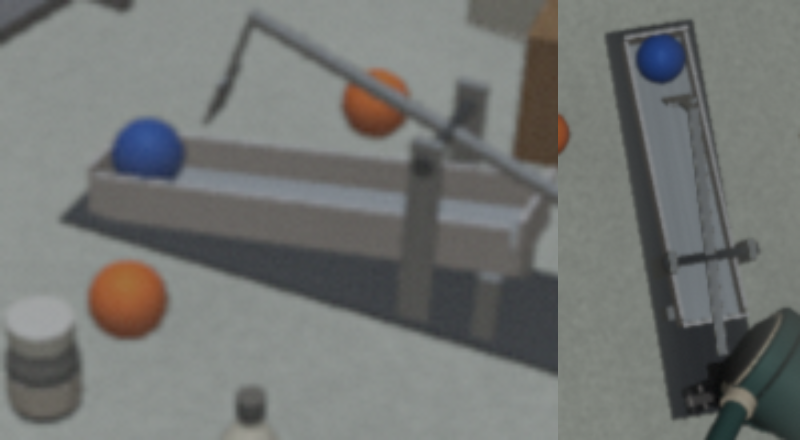

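The gate is up and the ball is at the end wall, at (147,150) in the side crop and (660,57) in the top crop. I'll release smoothly and retreat upward.

step_arm([
  {"x":0,"y":0,"z":-0.03,"ax":0,"ay":0,"az":0,"grip":1},
  {"x":0,"y":0,"z":-0.06,"ax":0,"ay":0,"az":0,"grip":1},
  {"x":0,"y":0,"z":-0.09,"ax":0,"ay":0,"az":0,"grip":1},
  {"x":0,"y":0,"z":-0.13,"ax":0,"ay":0,"az":0,"grip":1},
  {"x":0,"y":0,"z":-0.2,"ax":0,"ay":0,"az":0,"grip":1},
  {"x":0,"y":0,"z":-0.25,"ax":0,"ay":0,"az":0,"grip":1},
  {"x":0,"y":0,"z":-0.25,"ax":0,"ay":0,"az":0,"grip":1},
  {"x":0,"y":0,"z":-0.25,"ax":0,"ay":0,"az":0,"grip":1},
  {"x":0,"y":0,"z":-0.25,"ax":0,"ay":0,"az":0,"grip":1},
  {"x":0,"y":0,"z":-0.25,"ax":0,"ay":0,"az":0,"grip":1},
], force=20)

```text
time: 4.35
tool_pos: [0.4323, -0.2713, 0.2186]
tcp_rot: [-3.108, -0.444, 0.004]
wrist_force: [0.4, -0.1, 0.6]
width: -0.003
grip_force: 0.0
```

```bash
python3 - <<'E'
from h import *
import cv2
s=imaging.read_camera("side")
cv2.imwrite("pics/p3.png",cv2.resize(s["img"][150:350,150:450],(800,533))[:,:,::-1])
E
```

```text
(no output)
```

View pics/p3.png

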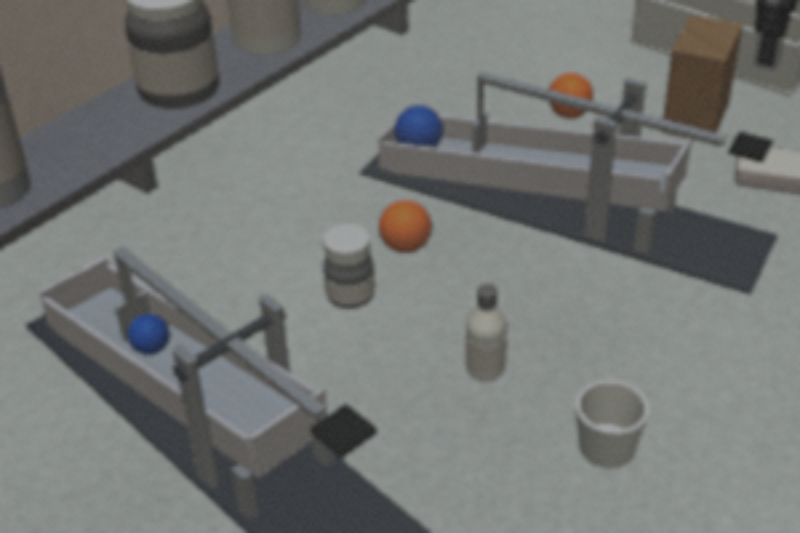

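The large ball is at the end wall (418,127) with its gate shut behind it at (481,130). The small ball (148,333) is still behind its gate, and the fingers are clear.

```bash
python3 -c "
from workcell import bot
print(bot.finish_job())"
```

```text
the job is handed in; nothing more can be done
None
```

The large ball rolled to the low end of its chute and its gate dropped shut behind it; the small ball is still behind its gate, nothing else was seen to move, and the job is handed in (no verdict was returned).

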